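Latch the bearing race into its clamping jig

ROBOT

A 6-joint arm with a two-finger parallel gripper is mounted at the origin on a cart in front of the work surface, level with it; the furniture and walls round the work are solid. World frame = base frame: x ahead of the robot, y to its left, z up, the work surface at z = 0. Lengths are in m, angles in rad, forces in N, time in s.
With the tool pointing down it reaches from about 0.35 to 0.95 m from the base axis. Payload 17.4 kg.
Tool frame: the origin (TCP) lies on the mounting face of the last link; the fingertips stand 186 mm ahead of it and the grasp point (between the pads) lies manip.grip_point_offset ahead of it (manip.grip_point_offset is the distance from the TCP to the grasp point, in m); z points along the fingers, y is the direction in which the jaws open and shut (so a half turn about z gives the same grasp; the last joint's range is limited). The gripper opens to 93 mm and grips with 3 to 60 N. Pads are 15 mm wide; open, the fingers measure 128 mm over their backs; the gripper's body (75 mm by 188 mm) begins 65 mm behind the grasp point.
Start: joints at [1.189, 0.116, 1.442, -0, 1.584, -0.038], TCP at [0.228, 0.636, 0.405] pointing down, gripper open.
Joint ranges: [-2.83, 2.83], [-0.83, 2.19], [0.07, 2.5], [-1.14, 4.28], [0.01, 3], [-2.97, 2.97]. Speed limits (rad/s): [1.89, 1.89, 2.22, 3.14, 3.14, 3.14].

INTERFACE

Orientations are given as [roll, pitch, yaw] about the fixed x, y, z axes, in that order (R = Rz(yaw) Ry(pitch) Rx(roll)).
In Python, from bench import manip gives the robot as it stands.
- The arm moves only by the tool apply_moves, never from a script. Its argument "deltas" is a list of rows, each a list of 3 entries, a list of its own where there are three numbers: the shift along the tool's x, y, z in cm, then the turn about the tool's z in degrees, then the finger opening in cm, from 0 to 9.3. A call has 1 to 8 rows; each row shifts and turns the commanded pose from where the row before left it, along the tool's axes as they then stand; what a row does not reach is not made up. A row lasts 1/12 s, in which the tool goes at most 41.7 mm and 7.16 degrees, less where a joint would pass 70% of its speed; a pose out of reach is approached as far as the arm can. A call with a gripper value outside its range is refused whole. The fingers move at their own pace and stop on an object; "force" is the grip in N (left out, the last holds). Time passes only in rows, so rows that do not move let the fingers close. It gives the time, the measured TCP pose, the force and the opening at its end, in the units of the state.
- manip.get_obs(): the state, without advancing time (a new reading comes with each control period).
- manip.grab_frame(name): name is "scene" or "top" or "wrist"; returns a dict with "image" (480x640x3 uint8, blue, green, red), "K" (3x3 intrinsics, pixels), "origin" and "orientation" of the camera in the world. Camera axes: x right, y up, looking along -z (the intrinsics and any distortion apply to the point x, -y, -z); pixel columns grow to the right and rows downward; lengths in m; the calibration is good to about 2 mm. The wrist camera is an equidistant fisheye: a pixel r from the principal point sees the ray r / f radians off the axis. A picture is of the moment at which its call begins. There is no depth.
- manip.sign_off(): hands the job in, once; it reports no verdict.
The state is a dict: "clock": time; "q": joint angles; "dq": joint speeds; "joint_efforts": joint torques, N m; "tool_pos": TCP position; "tool_rot": TCP orientation; "force": force on the tool from outside, world axes, zero at the start; "wrist_torque": the same for the moment, N m; "opening": opening from 0.0 (shut) to 1.0 (fully open).
Only numpy, scipy, OpenCV 4.12 (cv2) and the standard library are available. Lean on these libraries where they do the work, as an engineer would, in place of code of your own. Each camera call takes 0.05 s, during which the arm holds its last target. There are 200 camera calls.

TASK

One of the two latch jigs on the bench has a steel bearing ring lying between its jaws: clamp that ring. Swing the jig's wire loop over so that its brass bar drops behind the hook on the moving jaw, then swing the red lever back and press it down past its toggle point until it lies flat and stays there. Leave the empty jig as it is.

Things in the scene. Friction and masses are not known exactly. Their poses are not given: they have to be found in the camera images.
- race_jig: Jig with the ring, fixed to the bench: dark steel plate 190 x 76 x 8 mm, two vee jaws; its twin, the spare jig, is empty. Origin: centre of the plate's underside; z up, x from the latch to the hook. The latch moves in the plane y = 0; the entries below give jig x, z in mm. Pulling the lever back slides the hook's jaw 4 mm on to the ring and stretches springs in the loop's rods.
- race_jig_loop_bar (a point): Centre of the brass bar (10 mm thick, 38 long, along y) of this jig's loop: two rods at y +-16, 130 long, pinned to the lever 18 from its pivot. Starts upright, leaning 10 to 35 degrees back from the hook on a stop (bar at about -100, 175). Pushed past upright to x = -15 or more it falls forward by itself in about 1 s and lands behind the hook if the lever is still raised.
- race_jig_hook (a point): Top of the hook on the moving jaw: steel post 20 mm wide (along y), top at z 53, back face at x 53 with a lip of 5 mm over it. The bar lands behind it at about (70, 39), with at least 5 mm to spare, and is drawn against it, ending at about x 53. It is the tallest fixed part of the jig. The lever's grip passes between the loop's rods.
- race_jig_lever (a joint): Angle of this jig's lever: 0 shut (level, pointing to -x), 1.57 upright, starts 1.85 to 2.1 (its stop) leaning to the hook, stays where left. Pivot at (-62, 40), axis along y. Red grip 22 mm wide, 12 thick, 40 to 92 from the pivot. Push its +x side towards -x, then down: below 0.9 it takes 1 to 6 N at the grip, past the toggle point at 0.2 it holds itself shut.
- outer_race: The steel bearing ring, 61 mm across and 22 mm high, lying on the plate between the jaws of its jig. Origin: centre of its underside, at the plate's top, 8 mm over the bench.
- spare_jig_loop_bar (a point): Centre of the brass bar of the empty spare jig's loop, which stands upright like the other and must be left as it is.
Things that resemble listed ones, but are neither listed nor needed, are in the scene too. Several things have the shape of the outer_race; the one meant has the colours described above.

How it is judged:
By the outcome, as a careful person would: the job done as asked, in the order asked, and still so for the second after the job is handed in, with the robot touching nothing.
It also fails if it takes over 40 s, if anything falls off the work surface, if the arm or the gripper's body presses on something with over 40 N, if the wrist force passes 120 N, or if a joint passes its speed limit or range.

## Working session

There is one attempt and no reset: what is moved stays moved. The work goes in short steps, Python scripts to look and compute and a tool call to move; the robot and the scene stay as the last step left them, time stands still between calls to the robot, and variables do not carry over. Pictures are saved under pics/ and viewed, about 8 in all and at most 12, crops included, and the job is handed in when it is done.

Besides the shell and the picture viewer there is one more tool, called after ">>>" as a command line: name --argument value ..., lists and objects as JSON in quotes. apply_moves: Moves the arm, as the interface text tells. Its arguments: {"type":"object","properties":{"deltas":{"type":"array","items":{"type":"array"}},"force":{"type":"number"}},"required":["deltas"]}

```bash
ls; mkdir -p pics; python3 - <<'E'
from bench import manip
import cv2
print(manip.grip_point_offset, manip.get_obs())
for n in ("scene","top"):
    f=manip.grab_frame(n); cv2.imwrite(f"pics/{n}0.png",f["image"]); print(n,f["K"],f["origin"],f["orientation"],[k for k in f])
E
```

```text
pics
0.1673 {'clock': 0.0, 'q': array([ 1.18922636e+00,  1.16523002e-01,  1.44226863e+00, -2.10603612e-05,
        1.58398920e+00, -3.78165141e-02]), 'dq': array([-0.00210113, -0.00092792,  0.00028704, -0.00045772, -0.00040261,
       -0.00013615]), 'joint_efforts': array([-8.38910473e-04, -7.21260381e+01, -6.22619891e+01,  7.79869035e-02,
        2.35898537e-02, -3.19799619e-05]), 'tool_pos': array([0.22751961, 0.63552149, 0.40397799]), 'tool_rot': array([-3.14040452e+00, -2.38785653e-05,  2.79783892e+00]), 'force': array([ 0.27881775,  0.13158879, -0.03892716]), 'wrist_torque': array([-0.02966092, -0.02014096,  0.02171843]), 'opening': 0.9998975636558456}
scene [[498.90438341   0.         313.88999955]
 [  0.         498.90438341 234.09444025]
 [  0.           0.           1.        ]] [ 0.03175585 -0.28078601  0.6899697 ] [ 0.79045137  0.00095209 -0.89235066] ['image', 'K', 'origin', 'orientation']
top [[521.45384097   0.         323.87087338]
 [  0.         521.45384097 245.0234176 ]
 [  0.           0.           1.        ]] [0.33140449 0.11414779 0.89374344] [ 0.21541037 -0.00290818 -1.69044511] ['image', 'K', 'origin', 'orientation']
```

View pics/scene0.png

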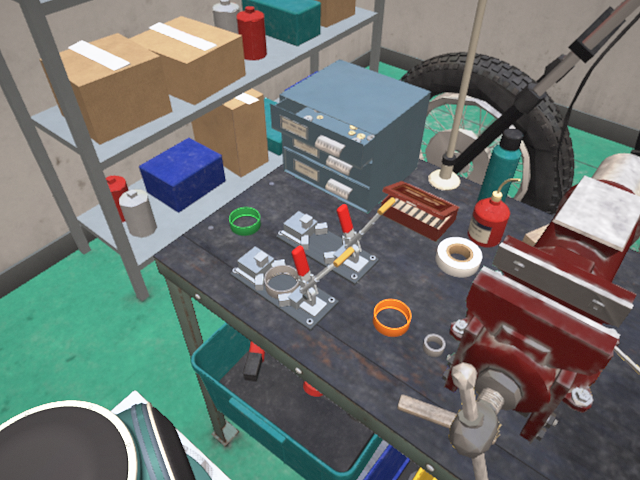

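View pics/top0.png

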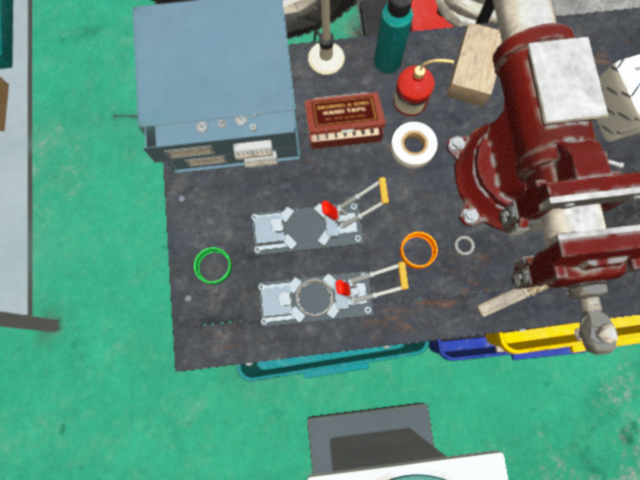

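Both views show the ring in the jig nearer the robot (top view plate about (260–372, 275–325), ring at (315,297), brass bar at (404,275)); the far jig is empty. Next I'll make enlarged crops.

```bash
python3 - <<'E'
import cv2,numpy as np
t=cv2.imread("pics/top0.png")[255:335,250:420]; s=cv2.imread("pics/scene0.png")[185:335,225:405]
a=cv2.resize(t,None,fx=4.6,fy=4.6,interpolation=cv2.INTER_CUBIC); cv2.imwrite("pics/topc.png",a)
b=cv2.resize(s,None,fx=4,fy=4,interpolation=cv2.INTER_CUBIC); cv2.imwrite("pics/scenec.png",b); print(a.shape,b.shape)
E
```

```text
(368, 782, 3) (600, 720, 3)
```

View pics/topc.png

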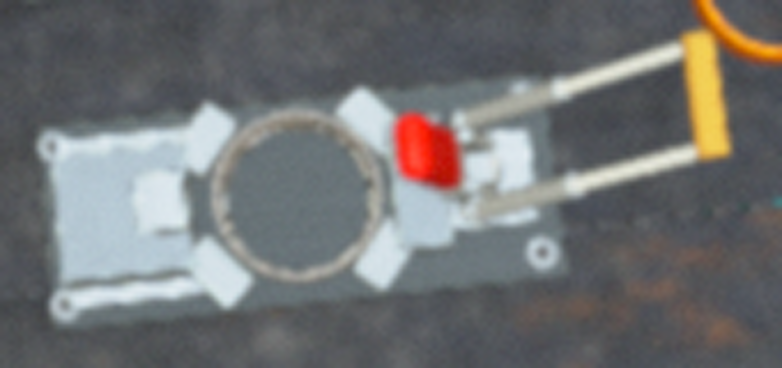

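View pics/scenec.png

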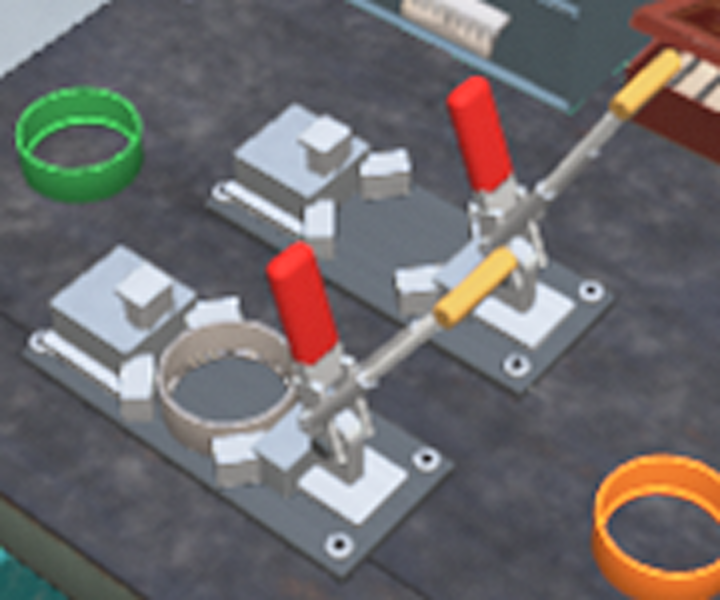

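```bash
cat > h.py <<'E'
import numpy as np
from scipy.spatial.transform import Rotation as R
from scipy.optimize import least_squares
C={'top':(521.45384,323.8709,245.0234,[0.33140449,0.11414779,0.89374344],[0.21541037,-0.00290818,-1.69044511]),
'scene':(498.90438,313.89,234.09444,[0.03175585,-0.28078601,0.6899697],[0.79045137,0.00095209,-0.89235066])}
def proj(c,P):
    f,cx,cy,o,r=C[c]; p=R.from_euler('xyz',r).inv().apply(np.atleast_2d(P)-o)
    return np.c_[cx-f*p[:,0]/p[:,2], cy+f*p[:,1]/p[:,2]]
def jig(p,J): return R.from_euler('z',p[2]).apply(np.atleast_2d(J))+[p[0],p[1],0]
tc=lambda u,v:((u+.5)/4.6+249.5,(v+.5)/4.6+254.5)
sc=lambda u,v:((u+.5)/4+224.5,(v+.5)/4+184.5)
E
python3 - <<'E'
from h import *
# jig x->left; jig y: z up, x=+Y world-> y=-X world (image bottom)
hx,hy=.095,.038
T=[((hx,-hy,.008),0,0)]
top=[((hx,-hy,.008),tc(40,133)),((hx,hy,.008),tc(52,325)),((-hx,hy,.008),tc(567,272)),((-hx,-hy,.008),tc(545,80))]
top=[((a[0],a[1],a[2]),b) for a,b in top]
scn=[((hx,hy,.008),sc(25,352)),((-hx,hy,.008),sc(342,576)),((-hx,-hy,.008),sc(452,464))]
best=None
def res(p,full=False):
    r=[]
    for c,L in(('top',top),('scene',scn)):
        J=np.array([a for a,b in L]); r.append(proj(c,jig(p,J))-np.array([b for a,b in L]))
    return np.vstack(r) if full else np.vstack(r).ravel()
# y sign: jig y = z cross x ; x=+Y -> y=-X (towards robot=image bottom)
s=least_squares(res,[.33,.12,1.6]); print(s.x,np.degrees(s.x[2])); print(res(s.x,1).round(1))
p=s.x
def tri(u,v):
    g=lambda P:np.r_[(proj('top',P)-u)[0],(proj('scene',P)-v)[0]]
    q=least_squares(g,[.25,.1,.1]); return q.x,q.fun.round(1)
for n,u,v in(('bar',tc(706,95),sc(476,286)),('levertip',tc(412,125),sc(288,250))):
    w,e=tri(u,v); print(n,w,e,'jig',R.from_euler('z',-p[2]).apply(w-[p[0],p[1],0])*1000)
print('ring top',proj('top',jig(p,[[0,0,.03]])),tc(298,195))
for a in (1.85,2.0,2.1):
  J=[-.062-.092*np.cos(a),0,.04+.092*np.sin(a)]; print(a,proj('top',jig(p,J))-tc(412,125),proj('scene',jig(p,J))-sc(288,250))
E
```

```text
[0.43290288 0.11389464 1.55142557] 88.89013759162698
[[-0.3 -1.6]
 [ 0.4  1.3]
 [ 0.7  1.5]
 [ 0.1 -1. ]
 [-1.2 -0.7]
 [-0.2 -0. ]
 [ 1.  -0.5]]
bar [ 0.43186847 -0.01187027  0.17061976] [-0.   0.1  0.1 -0. ] jig [-125.76134493   -1.40178974  170.61976209]
levertip [0.43752906 0.07783057 0.12674839] [-1.   1.6  1.9 -0.4] jig [-35.96769742  -5.32385997 126.74838923]
ring top [[315.20759133 296.93571142]] (314.3913043478261, 297.0)
1.85 [[-0.1527331   4.91586411]] [[-0.02926984  0.89540251]]
2.0 [[-8.91129092  6.21580435]] [[-6.1147381  -0.81885189]]
2.1 [[-14.39167175   7.13651094]] [[-9.8514081  -1.34503933]]
```

Jig found at (0.433, 0.114), yaw 88.9°, bar at jig (-126, 0, 171), lever about 1.85. In the crops, the loop and the red lever match this (bar at top px (403,275), scene px (344,256)). Now I'll align tool y with jig x and start towards the bar.

>>> apply_moves --deltas '[[[0, 0, 0], -6.2, 0], [[0, 0, 0], -6.2, 0], [[0, 0, 0], -6.2, 0], [[-1.2, -3.8, 0], 0, 0], [[-1.2, -3.8, 0], 0, 0], [[-1.2, -3.8, 0], 0, 0], [[-1.2, -3.8, 0], 0, 0], [[-1.2, -3.8, 0], 0, 0]]' --force 10

```text
clock: 0.77
tool_pos: [0.2839, 0.4427, 0.4042]
tool_rot: [-3.141, -0.0, 3.123]
force: [0.9, -0.3, 1.1]
opening: 0.476
```

>>> apply_moves --deltas '[[[-1.2, -3.8, 0], 0, 0], [[-1.2, -3.8, 0], 0, 0], [[-1.2, -3.8, 0], 0, 0], [[-1.2, -3.8, 0], 0, 0], [[-1.2, -3.8, 0], 0, 0], [[-1.2, -3.8, 0], 0, 0], [[-1.2, -3.8, 0], 0, 0], [[-1.2, -3.8, 0], 0, 0]]'

```text
clock: 1.43
tool_pos: [0.3738, 0.1368, 0.4047]
tool_rot: [3.142, 0.0, 3.123]
force: [0.6, 0.3, 0.3]
opening: -0.0
```

>>> apply_moves --deltas '[[[-1.2, -3.8, 0], 0, 0], [[-1.2, -3.8, 0], 0, 0], [[-1.2, -3.8, 0], 0, 0], [[-1.2, -3.8, 0], 0, 0], [[-1.2, -3.8, 0], 0, 0], [[0, 0, 0], 0, 0], [[0, 0, 0], 0, 0]]'

```text
clock: 2.02
tool_pos: [0.4305, -0.0542, 0.4042]
tool_rot: [3.141, -0.001, 3.118]
force: [0.3, 0.6, 0.0]
opening: 0.003
```

```bash
cat >> h.py <<'E'
P=[0.43290288,0.11389464,1.55142557]
def st(m):
    o=m.get_obs(); w=o['tool_pos']; j=R.from_euler('z',-P[2]).apply(w-[P[0],P[1],.186])*1000
    print('t',o['clock'],'tip jig mm',j.round(1),'F',o['force'].round(1),'rot',o['tool_rot'].round(3))
E
python3 -c "
from h import *
from bench import manip; st(manip)"
```

```text
t 2.0167 tip jig mm [-168.1   -0.9  218.2] F [0.3 0.6 0. ] rot [ 3.141e+00 -1.000e-03  3.118e+00]
```

>>> apply_moves --deltas '[[[0, 0, 1.9], 0, 0], [[0, 0, 1.9], 0, 0], [[0, 0, 1.8], 0, 0], [[0, 0, 0], 0, 0]]'

```text
clock: 2.35
tool_pos: [0.4298, -0.0513, 0.3454]
tool_rot: [3.141, -0.004, 3.124]
force: [-0.3, -0.6, -1.0]
opening: 0.007
```

```bash
python3 - <<'E'
from h import *
from bench import manip
import cv2
st(manip)
s=manip.grab_frame("scene")["image"][150:340,220:460]; t=manip.grab_frame("top")["image"][180:345,240:480]
cv2.imwrite("pics/c1.png",np.hstack([cv2.resize(s,(400,317)),cv2.resize(t,(400,317))]))
E
```

```text
t 2.35 tip jig mm [-1.652e+02 -1.000e-01  1.594e+02] F [-0.3 -0.6 -1. ] rot [ 3.141 -0.004  3.124]
```

View pics/c1.png

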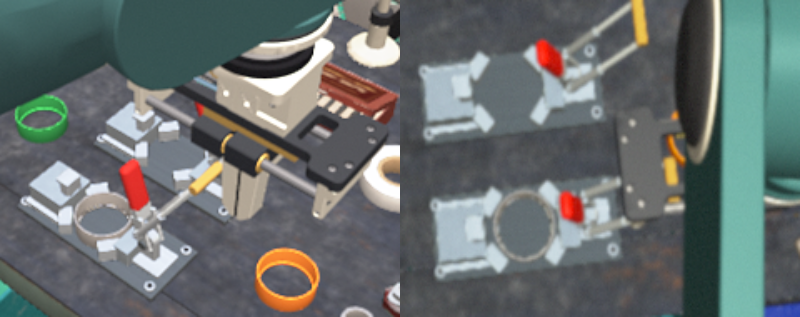

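The picture shows the closed fingers just behind the brass bar (left view, bar (205,178), fingers (243,190)), with the rail along the jig and clear of the spare loop. Push the loop over.

>>> apply_moves --deltas '[[[0, 1.5, 0], 0, 0], [[0, 1.5, 0], 0, 0], [[0, 1.5, 0], 0, 0], [[0, 1.5, 0], 0, 0], [[0, 1.5, 0], 0, 0], [[0, 1.5, 0], 0, 0], [[0, 1.5, 0], 0, 0], [[0, 1.5, 0], 0, 0]]'

```text
clock: 3.12
tool_pos: [0.4326, 0.0687, 0.3506]
tool_rot: [3.141, 0.002, 3.123]
force: [-0.8, -1.2, -0.1]
opening: 0.006
```

>>> apply_moves --deltas '[[[0, 1.2, 0], 0, 0], [[0, 1.2, 0], 0, 0], [[0, 0.5, 0], 0, 0], [[0, 0, 0], 0, 0], [[0, 0, 0], 0, 0], [[0, 0, 0], 0, 0]]'

```text
clock: 3.62
tool_pos: [0.4332, 0.0962, 0.3492]
tool_rot: [-3.142, 0.0, 3.122]
force: [-0.5, -0.3, -0.5]
opening: -0.0
```

```bash
python3 - <<'E'
from h import *
from bench import manip
import cv2
st(manip)
s=manip.grab_frame("scene")["image"][150:340,220:460]; t=manip.grab_frame("top")["image"][180:345,240:480]
cv2.imwrite("pics/c2.png",np.hstack([cv2.resize(s,(400,317)),cv2.resize(t,(400,317))]))
E
```

```text
t 3.6167 tip jig mm [-17.7  -0.7 163.2] F [-0.5 -0.3 -0.5] rot [-3.142  0.     3.122]
```

View pics/c2.png

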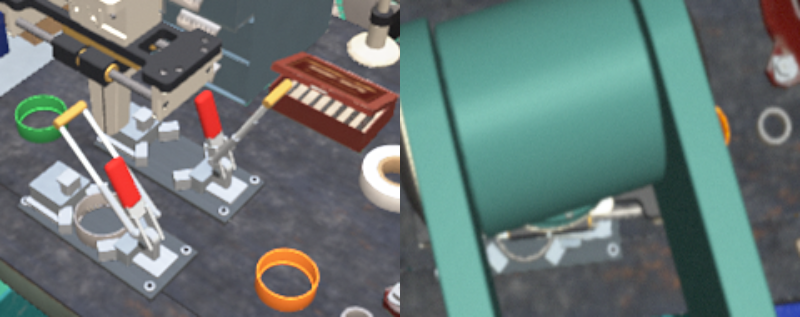

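The loop is past upright and falling forward (bar at (72,112) left view), clear of the fingers. Wait for it to land.

>>> apply_moves --deltas '[[[0, 0, 0], 0, 0], [[0, 0, 0], 0, 0], [[0, 0, 0], 0, 0], [[0, 0, 0], 0, 0], [[0, 0, 0], 0, 0], [[0, 0, 0], 0, 0], [[0, 0, 0], 0, 0], [[0, 0, 0], 0, 0]]'

```text
clock: 4.38
tool_pos: [0.4332, 0.0965, 0.3487]
tool_rot: [-3.142, -0.0, 3.122]
force: [0.6, -0.1, -0.1]
opening: 0.005
```

```bash
python3 - <<'E'
from h import *
from bench import manip
import cv2
st(manip)
s=manip.grab_frame("scene")["image"][190:340,220:400]
cv2.imwrite("pics/c3.png",cv2.resize(s,(720,600),interpolation=cv2.INTER_CUBIC))
for a in (1.7,1.85,1.95,2.1):
  J=[-.062-.092*np.cos(a),0,.04+.092*np.sin(a)]; print(a,(proj('scene',jig(P,J))-[220,190])*4)
print((proj('scene',jig(P,[[.07,0,.039],[.053,0,.053]]))-[220,190])*4)
E
```

```text
t 4.3833 tip jig mm [-17.4  -0.7 162.7] F [ 0.6 -0.1 -0.1] rot [-3.142 -0.     3.122]
1.7 [[332.51736636 243.34633533]]
1.85 [[306.38291249 232.08160522]]
1.95 [[289.91856032 227.01611414]]
2.1 [[267.09435984 223.11983786]]
[[131.62859302 259.70073611]
 [156.52648193 256.17509567]]
```

View pics/c3.png

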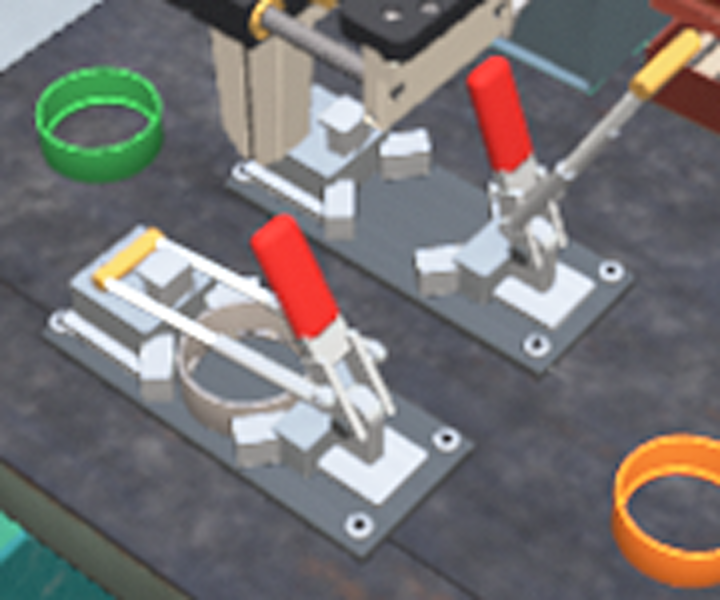

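The bar (130,258) now lies behind the hook, lever tip at (273,220) (about 2.05 rad, against its stop); the spare jig is untouched. Go to the hook side of the lever and push.

>>> apply_moves --deltas '[[[0, 1.9, 0], 0, 0], [[0, 1.9, 0], 0, 0], [[0, 0, 0], 0, 0], [[0, 0, 2.1], 0, 0], [[0, 0, 2.1], 0, 0], [[0, 0, 2.0], 0, 0], [[0, 0, 0], 0, 0], [[0, 0, 0], 0, 0]]'

```text
clock: 5.1
tool_pos: [0.4339, 0.1342, 0.2865]
tool_rot: [-3.141, -0.001, 3.122]
force: [0.8, 0.7, 1.3]
opening: 0.006
```

>>> apply_moves --deltas '[[[0, -1.4, 0], 0, 0], [[0, -1.4, 0], 0, 0], [[0, -1.4, 0], 0, 0], [[0, -1.4, 0], 0, 0], [[0, -1.4, 0], 0, 0], [[0, -1.4, 0], 0, 0], [[0, 0, 0], 0, 0]]'

```text
clock: 5.68
tool_pos: [0.4326, 0.049, 0.2886]
tool_rot: [-3.141, 0.002, 3.121]
force: [0.1, -0.1, -0.1]
opening: 0.005
```

```bash
python3 - <<'E'
from h import *
from bench import manip
import cv2
st(manip)
s=manip.grab_frame("scene")["image"][170:345,220:430]
cv2.imwrite("pics/c4.png",cv2.resize(s,(720,600),interpolation=cv2.INTER_CUBIC))
E
```

```text
t 5.6833 tip jig mm [-64.9  -0.9 102.6] F [ 0.1 -0.1 -0.1] rot [-3.141e+00  2.000e-03  3.121e+00]
```

View pics/c4.png

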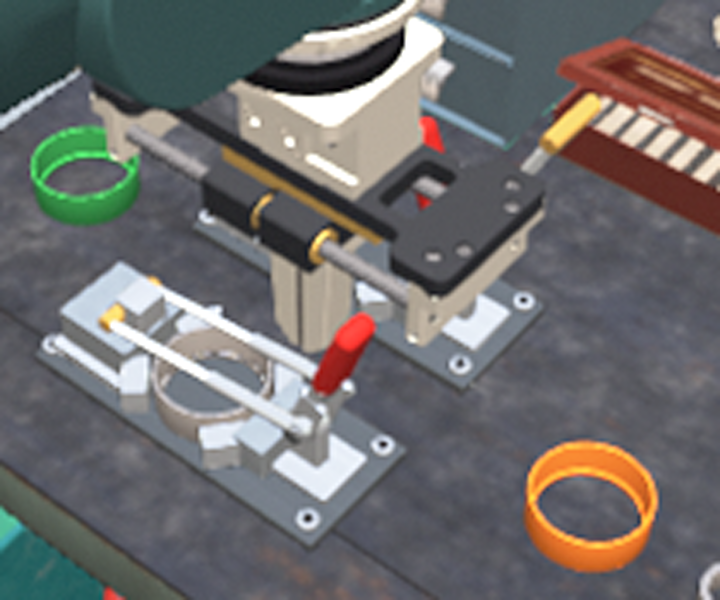

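The lever is past upright ((345,355)), between the rods, and the bar is still at the hook (112,316). Follow its arc down.

>>> apply_moves --deltas '[[[0, -0.95, 0.2], 0, 0], [[0, -0.95, 0.2], 0, 0], [[0, -0.95, 0.6], 0, 0], [[0, -0.95, 0.6], 0, 0], [[0, -0.7, 0.9], 0, 0], [[0, -0.7, 0.9], 0, 0], [[0, -0.3, 0.75], 0, 0], [[0, -0.3, 0.75], 0, 0]]'

```text
clock: 6.4
tool_pos: [0.4311, -0.0081, 0.2365]
tool_rot: [-3.141, -0.001, 3.122]
force: [0.1, 0.5, 0.8]
opening: 0.004
```

>>> apply_moves --deltas '[[[0, 0, 0.4], 0, 0], [[0, 0, 0.4], 0, 0], [[0, 0, 0.2], 0, 0], [[0, 0, 0], 0, 0]]'

```text
clock: 6.73
tool_pos: [0.4316, -0.0077, 0.2312]
tool_rot: [-3.14, -0.001, 3.123]
force: [-29.2, -6.0, 52.7]
opening: 0.005
```

```bash
python3 - <<'E'
from h import *
from bench import manip
import cv2
st(manip)
s=manip.grab_frame("scene")["image"][170:345,220:430]
cv2.imwrite("pics/c5.png",cv2.resize(s,(720,600),interpolation=cv2.INTER_CUBIC))
E
```

```text
t 6.7333 tip jig mm [-121.6   -1.    45.2] F [-29.2  -6.   52.7] rot [-3.140e+00 -1.000e-03  3.123e+00]
```

View pics/c5.png

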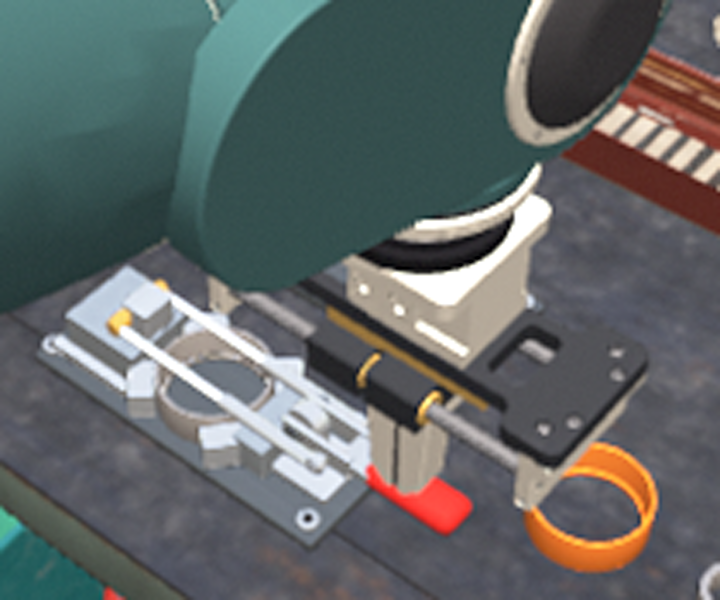

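The lever lies flat ((425,500)) against its stop and the bar is drawn against the hook (118,320). The 53 N reading means I'm pressing on the stop, so lift off straight up.

>>> apply_moves --deltas '[[[0, 0, -0.5], 0, 0], [[0, 0, -1.5], 0, 0], [[0, 0, -3], 0, 0], [[0, 0, -3.5], 0, 0], [[0, 0, -3.5], 0, 0], [[0, 0, -3.5], 0, 0], [[0, 0, -2], 0, 0], [[0, 0, 0], 0, 0]]'

```text
clock: 7.45
tool_pos: [0.4314, -0.0073, 0.4073]
tool_rot: [-3.141, 0.006, 3.123]
force: [0.2, 0.4, -0.2]
opening: 0.008
```

>>> apply_moves --deltas '[[[1.5, -3, 0], 0, 0], [[1.5, -3, 0], 0, 0], [[0, -3, 0], 0, 0], [[0, -3, 0], 0, 0], [[0, -3, 0], 0, 0], [[0, 0, 0], 0, 0], [[0, 0, 0], 0, 0], [[0, 0, 0], 0, 0]]'

```text
clock: 8.12
tool_pos: [0.3985, -0.1566, 0.4019]
tool_rot: [3.141, -0.001, 3.122]
force: [-0.3, -0.4, -0.0]
opening: 0.006
```

```bash
python3 - <<'E'
from h import *
from bench import manip
import cv2
st(manip)
s=manip.grab_frame("scene")["image"][170:345,220:430]
cv2.imwrite("pics/c6.png",cv2.resize(s,(720,600),interpolation=cv2.INTER_CUBIC))
E
```

```text
t 8.1167 tip jig mm [-271.2   29.2  215.9] F [-0.3 -0.4 -0. ] rot [ 3.141e+00 -1.000e-03  3.122e+00]
```

View pics/c6.png

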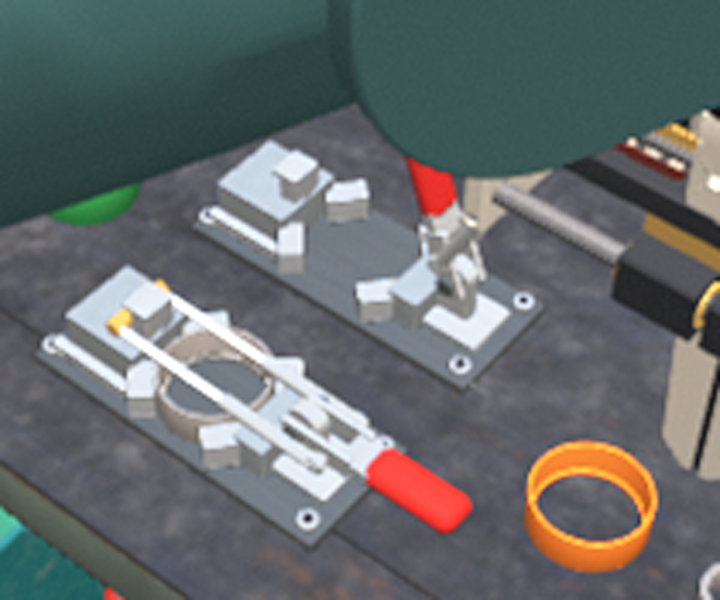

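The lever is flat and stays shut on its own ((420,490)), bar behind the hook, ring clamped. The arm hides the spare loop, so I'll check it once from the other cameras.

```bash
python3 - <<'E'
from bench import manip
import cv2,numpy as np
a=manip.grab_frame("top")["image"];b=manip.grab_frame("wrist")["image"]
cv2.imwrite("pics/c7.png",np.hstack([cv2.resize(a,(400,300)),cv2.resize(b,(400,300))]))
E
```

```text
(no output)
```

View pics/c7.png

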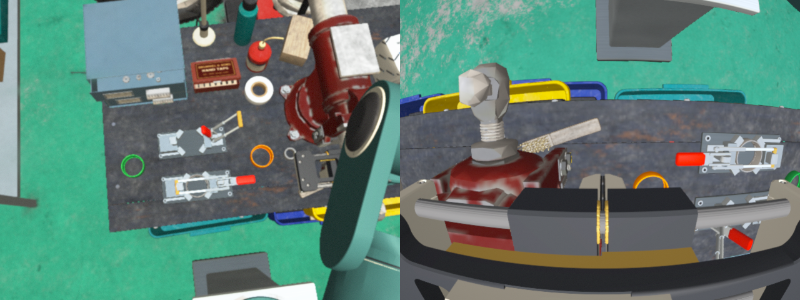

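The top view shows the spare loop unchanged (bar at (237,120)), the ring jig shut, and the arm clear of everything.

```bash
python3 -c "
from bench import manip
print(manip.sign_off())"
```

```text
the job is handed in; nothing more can be done
None
```

The ring is clamped in its jig, and I handed the job in after about 8.3 s on the robot's clock.

I pushed the loop past upright from behind with the closed fingers, and the brass bar dropped behind the hook. I then pushed the red lever back and down past its toggle point.

**Last checks:**
- With the gripper lifted clear, the scene and top pictures show the lever lying flat on its own, the bar against the hook and the ring between the jaws.
- The top view shows the spare jig's loop and lever as they were.
- The force reading was about 0 N with the arm clear.

**High reading:** with the lever already on its stop, the fingertips pressed down with about 53 N, and about 61 N at the wrist in all. That is well under the 120 N wrist limit. It is above the 40 N limit for the arm and gripper body, but the pictures show only the fingertips touching the lever.

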